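# Square the riser block against the fence

### The arm

A 7-joint arm with a two-finger parallel gripper is mounted at the origin on a cart in front of the work surface, level with it; the furniture and walls round the work are solid. World frame = base frame: x ahead of the robot, y to its left, z up, the work surface at z = 0. Lengths are in m, angles in rad, forces in N, time in s.
With the tool pointing down it reaches from about 0.35 to 0.9 m from the base axis. Payload 19.9 kg.
Tool frame: the origin (TCP) lies midway between the tips of the shut fingers; the grasp point (between the pads) lies 19 mm behind it; z points along the fingers, y is the direction in which the jaws open and shut (so a half turn about z gives the same grasp; the last joint's range is limited). The gripper opens to 94 mm and grips with 3 to 60 N. Pads are 16 mm wide; open, the fingers measure 119 mm over their backs; the gripper's body (75 mm by 177 mm) begins 78 mm behind the grasp point.
Start: joints at [1.06, 0.417, -0.01, 1.614, 0.005, 1.111, -0.053], TCP at [0.283, -0.557, 0.205] pointing down, gripper open.
Joint ranges: [-2.81, 2.81], [-0.39, 2.02], [-1.27, 1.25], [0.06, 2.57], [-1.19, 4.33], [0.19, 2], [-2.82, 2.82]. Speed limits (rad/s): [1.89, 1.89, 2.39, 2.39, 3.01, 3.01, 3.01].

### API

Orientations are given as [roll, pitch, yaw] about the fixed x, y, z axes, in that order (R = Rz(yaw) Ry(pitch) Rx(roll)).
In Python, from plant import arm gives the robot as it stands.
- The arm moves only by the tool arm_command, never from a script. Its arguments are lists of equal length, an entry for each row: "dp": the shift along the tool's x, y, z in mm, a list of three; "spin": the turn about the tool's z in rad; "fingers": the closure, from 0 (fully open) to 1 (shut). In form: {"dp": [[tx, ty, tz], ...], "spin": [spin, ...], "fingers": [fingers, ...]}. A call has 1 to 12 rows; each row is the pose to reach, as a shift and turn from the pose commanded when the call began, along the tool's axes at that moment; what a row does not reach only later rows make up. A row lasts 1/12 s, in which the tool goes at most 41.7 mm and 7.16 degrees, less where a joint would pass 70% of its speed; a pose out of reach is approached as far as the arm can. A call with a gripper value outside its range is refused whole. The fingers move at their own pace and stop on an object; the grip force is fixed at half the most. Time passes only in rows, so rows that repeat a pose let the fingers close. It gives the time, the measured TCP pose, the force and the opening at its end, in the units of the state.
- arm.sense(): the state, without advancing time (a new reading comes with each control period).
- arm.capture(name): name is "side" or "top" or "wrist"; returns a dict with "color" (384x512x3 uint8, red, green, blue), "z_map" (384x512 float32, m along the optical axis (not along the pixel's ray), 0 where there is no reading), "fx", "fy", "cx", "cy" (pixels), "R" (3x3) and "t" (3): a world point X has camera coordinates R X + t. Camera axes: x right, y down, z forward; pixel columns grow to the right and rows downward; lengths in m; the calibration is good to about 2 mm. A picture is of the moment at which its call begins.
- arm.finish_job(): hands the job in, once; it reports no verdict.
The state is a dict: "clock": time; "joints": joint angles; "joint_vel": joint speeds; "tau": joint torques, N m; "tcp_pos": TCP position; "eef_rot": TCP orientation; "contact_force": force on the tool from outside, world axes, zero at the start; "torque": the same for the moment, N m; "opening": finger opening in m.
Only numpy, scipy, OpenCV 4.12 (cv2) and the standard library are available. Lean on these libraries where they do the work, as an engineer would, in place of code of your own. Each camera call takes 0.05 s, during which the arm holds its last target.

### The job

The heavy aluminium riser block lies askew on the desk in front of the alignment fence. Without gripping or lifting it, walk it round with pushes of the fingertips at its corners until one of its long faces is parallel to the fence while it still stands clear of it by at least a finger's breadth; then push it forward, still square, until that long face lies flush against the fence over its whole length. No corner may strike the fence while the block is askew, and the small things standing and lying around must stay where they are.

Things in the scene. Friction and masses are not known exactly. Their poses are not given: they have to be found in the camera images.
- block: aluminium billet with a round recess and four bolt holes on top, 90 (own x) x 160 (own y) x 50 mm high, about 2 kg; a push through its middle takes 8 to 17 N, one at a corner mostly turns it about a point 30 to 50 mm beyond its middle. Origin: centre of its underside, z up. Either long face (own +x or -x) may meet the fence; it starts with its long axis 45 to 90 degrees off the fence, either way
- fence: aluminium angle fixed to the desk, 340 mm long, 35 mm high, its upright flat face towards the robot, its screwed foot 36 mm deep behind. Origin: at desk height at the foot of the face, half-way along it; own y runs along the face, own x through it away from the robot (face at x = 0, block at negative x), z up
- glue: bystander, to be left alone: standing glue stick, 25 mm across, 90 mm high. Origin: centre of its underside
- dropper: bystander, to be left alone: standing dropper bottle, 33 mm across, 102 mm high. Origin: centre of its underside
- tape: bystander, to be left alone: roll of tape lying flat, 52 mm across, 19 mm high. Origin: centre of its underside
- usb: bystander, to be left alone: USB stick, 18 x 49 x 8 mm, lying flat. Origin: centre of its underside
- marker: bystander, to be left alone: black-capped marker pen, 15 x 126 x 15 mm, lying flat. Origin: centre of its underside

How it is judged:
On the way:
1. the block is turned with a long face parallel to the fence (within 6 degrees) while that face is still at least 12 mm away from it (angle between the y axis of block and the y axis of fence, either way round below 0.105 rad and x of block in the frame of fence below -0.057 m), for 0.2 s.
At the end, for the whole second after the job is handed in: the block lies flat and at rest on the desk with a long face against the fence: gap under 3.5 mm at its middle, parallel within 2 degrees, the whole face within the fence's length (angle between the y axis of block and the y axis of fence, either way round below 0.035 rad and x of block in the frame of fence between -0.0485 and -0.042 m and y of block in the frame of fence between -0.09 and 0.09 m and height (world z) of block below 0.004 m and angle between block's own z axis and vertical below 0.03 rad and linear speed of block below 0.01 m/s and angular speed of block below 0.05 rad/s); the robot touches nothing.
It fails at once if a corner of the block strikes the fence while it is askew by more than 11 degrees (contact force between block and fence above 1 N and angle between the y axis of block and the y axis of fence, either way round above 0.19 rad).
It fails at once if the block is lifted or tipped (more than 6 mm or 6 degrees) (height (world z) of block above 0.006 m or angle between block's own z axis and vertical above 0.105 rad).
It fails at once if one of the small things around is moved by more than 20 mm (distance of any of glue, dropper, tape, usb, marker from where it was at the start of the episode above 0.02 m).
It also fails if it takes over 54 s, if anything falls off the work surface, if the arm or the gripper's body presses on something with over 40 N, if the wrist force passes 120 N, or if a joint passes its speed limit or range.

## Working session

There is one attempt and no reset: what is moved stays moved. The work goes in short steps, Python scripts to look and compute and a tool call to move; the robot and the scene stay as the last step left them, time stands still between calls to the robot, and variables do not carry over. Pictures are saved under pics/ and viewed, and the job is handed in when it is done.

Besides the shell and the picture viewer there is one more tool, called after ">>>" as a command line: name --pt "numbers of a row" for each row, then --argument value for the rest. arm_command: Moves the arm, as the interface text tells. Its arguments: {"type":"object","properties":{"dp":{"type":"array"},"spin":{"type":"array"},"fingers":{"type":"array"}},"required":["dp","spin","fingers"]}

```bash
ls; mkdir -p pics; python3 - <<'E'
from plant import arm
import cv2,pickle
s=arm.sense();print(s['clock'],s['tcp_pos'],s['eef_rot'],s['opening'],s['contact_force'])
for n in('top','side'):
    c=arm.capture(n);pickle.dump(c,open(n+'0.pkl','wb'));cv2.imwrite(f'pics/{n}0.png',c['color'][...,::-1])
    print(n,c['fx'],c['cx'],c['cy'],c['R'],c['t'])
E
```

```text
pics
0.0 [ 0.28276884 -0.5569292   0.2048045 ] [-3.14030668e+00  5.76444874e-05  4.69796480e-01] 0.09405556041336553 [-0.15680835 -0.13334843  0.42691102]
top 382.8790194190283 255.86974652747548 190.12298029042347 [[ 0.00268715 -0.99999486  0.00175055]
 [-0.98278916 -0.00296426 -0.18470702]
 [ 0.18471126 -0.00122408 -0.98279207]] [0.02396701 0.55518122 0.80238998]
side 470.97861373124647 259.00314303802594 197.4140400750759 [[-0.82474541 -0.56539413 -0.01115717]
 [-0.25118228  0.38393573 -0.88853859]
 [ 0.50665814 -0.73001564 -0.45866622]] [0.47936397 0.17683288 1.0351957 ]
```

View pics/top0.png

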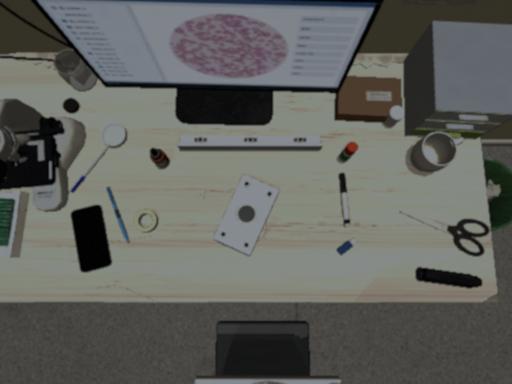

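View pics/side0.png

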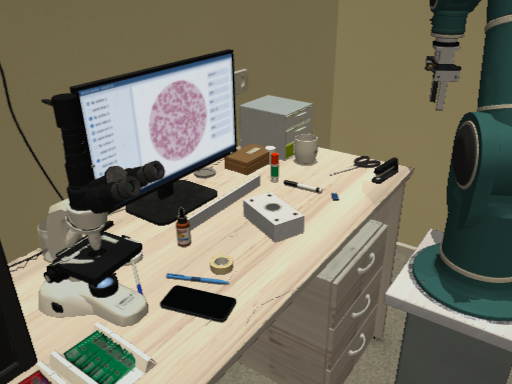

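```bash
cat > h.py <<'E'
import numpy as np,cv2
def cloud(c):
    z=c['z_map'];v,u=np.mgrid[:z.shape[0],:z.shape[1]]
    P=np.stack([(u-c['cx'])/c['fx']*z,(v-c['cy'])/c['fy']*z,z],-1)
    W=(P-c['t'])@c['R']; W[z==0]=np.nan
    return W
def block(c,ctr=None,verbose=False):
    """block pose from top-face points: z 45..56 mm, largest blob sized right"""
    W=cloud(c);m=((W[...,2]>0.042)&(W[...,2]<0.060)).astype(np.uint8)
    m=cv2.morphologyEx(m,cv2.MORPH_OPEN,np.ones((3,3)))
    n,l,s,ce=cv2.connectedComponentsWithStats(m)
    best=None
    for i in range(1,n):
        if s[i,4]<600 or s[i,4]>6000: continue
        p=W[l==i][:,:2]; 
        if not(0.3<p[:,0].mean()<0.85 and abs(p[:,1].mean())<0.35): continue
        r=cv2.minAreaRect((p*1000).astype(np.float32))
        if verbose: print(i,s[i,4],r,W[l==i][:,2].mean())
        (cx,cy),(w,h),a=r
        a=np.radians(a)
        if h<w: a+=np.pi/2   # a: direction of short axis
        # long axis dir relative to world y
        a=(a+np.pi/2)%np.pi-np.pi/2
        if best is None or abs(w*h-14400)<best[0]: best=(abs(w*h-14400),cx/1000,cy/1000,a,min(w,h),max(w,h))
    return best
E
python3 - <<'E'
import pickle,numpy as np,cv2
from h import *
c=pickle.load(open('top0.pkl','rb'));W=cloud(c)
print(block(c,verbose=True))
S=1000
# ortho picture, colours
for name,(v0,v1,u0,u1) in dict(a=(120,270,90,380)).items():
    cv2.imwrite('pics/crop0.png',cv2.resize(c['color'][v0:v1,u0:u1,::-1],None,fx=2.7,fy=2.7,interpolation=cv2.INTER_CUBIC))
m=(W[...,2]>.028)&(W[...,2]<.042)
sel=m[130:155,170:330]; p=W[130:155,170:330][sel]
print('fence top',cv2.minAreaRect((p[:,:2]*1000).astype(np.float32)),p[:,2].mean(),len(p))
for n,(u,v) in dict(desk=(200,200),tape=(147,220),usb=(345,247),marker=(345,200),glue=(350,150),dropper=(159,157),fl=(180,149),fr=(320,149)).items(): print(n,W[v,u].round(3))
E
```

```text
7 2335 ((778.52197265625, -242.23440551757812), (150.6826629638672, 108.51044464111328), 87.04244232177734) 0.04565957956819699
21 2913 ((502.228515625, 47.83467102050781), (90.08938598632812, 160.0865020751953), 65.75448608398438) 0.050148615177606576
(22.094676653388888, 0.502228515625, 0.04783467102050781, np.float64(1.1476322801223198), 90.08938598632812, 160.0865020751953)
fence top ((666.2026977539062, 40.51463317871094), (9.573344230651855, 337.7386779785156), 0.14541272819042206) 0.0346225990767241 618
desk [ 0.541  0.157 -0.002]
tape [ 0.493  0.28  -0.001]
usb [ 0.432 -0.178  0.009]
marker [ 0.539 -0.18   0.019]
glue [ 0.637 -0.178  0.091]
dropper [0.626 0.241 0.07 ]
fl [0.661 0.206 0.013]
fr [ 0.663 -0.127  0.012]
```

View pics/crop0.png

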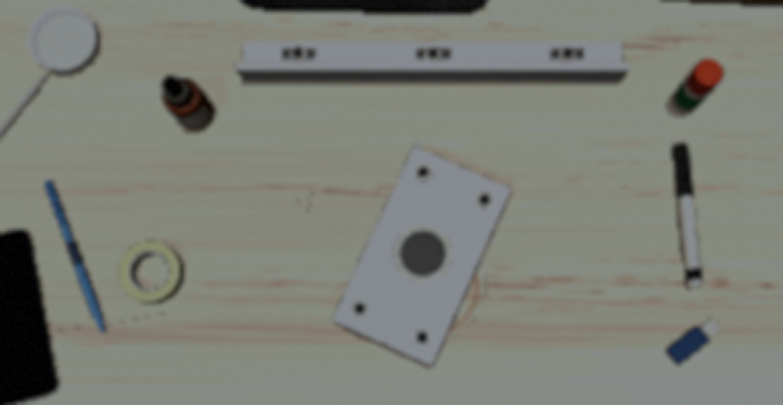

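```bash
cat >> h.py <<'E'
def rows(s,tgts):
    """tgts: list of (x,y,z,yaw) -> dp mm, spin"""
    from scipy.spatial.transform import Rotation as Ro
    R=Ro.from_euler('xyz',s['eef_rot']).as_matrix();y0=s['eef_rot'][2]
    dp=[(R.T@(np.array(t[:3])-s['tcp_pos'])*1000).round(1).tolist() for t in tgts]
    sp=[round(float((y0-t[3]+np.pi)%(2*np.pi)-np.pi),3) for t in tgts]
    print('dp',dp);print('spin',sp)
E
python3 - <<'E'
from plant import arm
from h import *
s=arm.sense();a=1.1476
rows(s,[(.283,-.557,.16,.47),(.409,-.002,.16,a),(.409,-.002,.015,a)])
E
```

```text
dp [[0.2, 0.1, 44.9], [363.8, -437.7, 45.3], [363.8, -437.5, 190.3]]
spin [-0.0, -0.678, -0.678]
```

>>> arm_command --pt "15 -18 3" --pt "38 -46 6" --pt "65 -78 10" --pt "92 -110 14" --pt "119 -143 18" --pt "146 -175 22" --pt "173 -207 26" --pt "199 -240 30" --pt "226 -272 34" --pt "253 -304 38" --pt "280 -337 42" --pt "306 -368 45" --spin '[0, -0.05, -0.1, -0.16, -0.22, -0.28, -0.34, -0.4, -0.46, -0.52, -0.58, -0.64]' --fingers '[1, 1, 1, 1, 1, 1, 1, 1, 1, 1, 1, 1]'

```text
clock: 1.1
tcp_pos: [0.388, -0.0927, 0.1606]
eef_rot: [3.141, 0.0, 1.112]
contact_force: [1.6, -0.9, 0.1]
opening: 0.0177
```

```bash
python3 - <<'E'
from plant import arm
from h import *
s=arm.sense();a=1.1476
print(s['joints'])
rows(s,[(.409,-.002,.16,a),(.409,-.002,.015,a)])
E
```

```text
[ 0.56306251  0.08117952 -0.42114227  2.1744455   0.04291366  0.89345614
 -0.34208955]
dp [[90.6, -21.3, 0.6], [90.7, -21.3, 145.6]]
spin [-0.035, -0.035]
```

>>> arm_command --pt "25 -6 0" --pt "52 -12 0" --pt "75 -18 0" --pt "90 -21 5" --pt "90 -21 25" --pt "90 -21 50" --pt "90 -21 80" --pt "90 -21 110" --pt "90 -21 130" --pt "90 -21 143" --pt "90 -21 145" --pt "90 -21 145" --spin '[-0.035, -0.035, -0.035, -0.035, -0.035, -0.035, -0.035, -0.035, -0.035, -0.035, -0.035, -0.035]' --fingers '[1, 1, 1, 1, 1, 1, 1, 1, 1, 1, 1, 1]'

```text
clock: 2.1
tcp_pos: [0.409, -0.0044, 0.0154]
eef_rot: [-3.14, 0.0, 1.145]
contact_force: [0.8, -0.2, -0.1]
opening: 0.0002
```

```bash
python3 - <<'E'
from plant import arm
import cv2
from h import *
c=arm.capture('top');s=arm.sense();print(s['clock'],s['tcp_pos'],s['eef_rot'],s['joints'],s['opening'])
print(block(c,verbose=True))
cv2.imwrite('pics/top1.png',cv2.resize(c['color'][120:320,120:380,::-1],None,fx=3,fy=3))
E
```

```text
2.15 [ 0.40951724 -0.00454406  0.01606918] [-3.14122299e+00  8.57919121e-06  1.14495061e+00] [ 0.31548131  0.39198775 -0.4301842   2.25387166  0.30935096  0.55008142
 -0.77748198] 0.0004167267393988802
9 2320 ((779.102294921875, -242.32504272460938), (150.6396026611328, 107.58564758300781), 85.96720886230469) 0.04561819251288841
24 2177 ((502.2746887207031, 47.865966796875), (90.02066040039062, 160.26878356933594), 65.58425903320312) 0.0501794608226697
(27.501738478895277, 0.5022746887207031, 0.047865966796875, np.float64(1.1446612576102275), 90.02066040039062, 160.26878356933594)
```

View pics/top1.png

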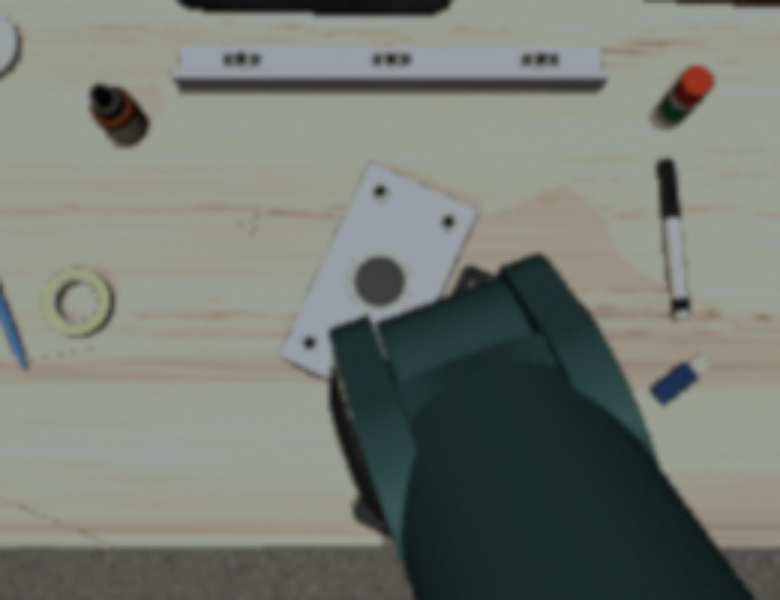

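```bash
cat >> h.py <<'E'
def pushplan(s,cx,cy,a,d_end=0.015,piv=0.04,pre=None,degs=()):
    """a: direction of short axis (push dir), clockwise turning"""
    c=np.array([cx,cy]);sv=np.array([np.cos(a),np.sin(a)]);lv=np.array([sv[1],-sv[0]])
    t0=c-lv*(0.08-d_end)-sv*(0.045+0.008)
    P=c+piv*lv
    T=[(*(t0-sv*b),.016,a) for b in (pre or [])]
    for d in degs:
        r=-np.radians(d);M=np.array([[np.cos(r),-np.sin(r)],[np.sin(r),np.cos(r)]])
        T.append((*(P+M@(t0-P)),.016,a+r))
    rows(s,T)
E
python3 - <<'E'
from plant import arm
from h import *
s=arm.sense()
pushplan(s,.5022,.0478,1.146,pre=[.02,.01,.004,0],degs=[2,4,6,8,11,14,17,20])
E
```

```text
dp [[12.9, -2.1, 0.1], [22.9, -2.2, 0.1], [28.9, -2.2, 0.1], [32.9, -2.2, 0.1], [36.6, -4.0, 0.1], [40.3, -5.6, 0.1], [44.1, -7.1, 0.1], [48.0, -8.5, 0.1], [53.9, -10.4, 0.1], [59.9, -11.9, 0.1], [65.9, -13.1, 0.1], [72.0, -14.0, 0.1]]
spin [-0.001, -0.001, -0.001, -0.001, 0.034, 0.069, 0.104, 0.139, 0.191, 0.243, 0.296, 0.348]
```

>>> arm_command --pt "13 -2 0" --pt "23 -2 0" --pt "29 -2 0" --pt "33 -2 0" --pt "36.6 -4 0" --pt "40.3 -5.6 0" --pt "44 -7 0" --pt "48 -8.5 0" --pt "54 -10.4 0" --pt "60 -12 0" --pt "66 -13 0" --pt "72 -14 0" --spin '[0, 0, 0, 0, 0.034, 0.069, 0.104, 0.139, 0.191, 0.243, 0.296, 0.348]' --fingers '[1, 1, 1, 1, 1, 1, 1, 1, 1, 1, 1, 1]'

```text
clock: 3.15
tcp_pos: [0.4255, 0.0657, 0.016]
eef_rot: [-3.141, 0.003, 0.794]
contact_force: [-6.9, -7.8, 9.6]
opening: 0.0006
```

```bash
python3 - <<'E'
from plant import arm
import cv2
from h import *
c=arm.capture('top');s=arm.sense();print(s['clock'],s['tcp_pos'],s['eef_rot'],s['contact_force'])
print(block(c))
cv2.imwrite('pics/top2.png',cv2.resize(c['color'][120:320,120:380,::-1],None,fx=3,fy=3))
E
```

```text
3.2 [0.42603734 0.06710968 0.01601173] [-3.14125279e+00  1.49233536e-03  7.90163337e-01] [-1.9308006  -0.52747144 -2.14744555]
(2030.1803118758835, 0.7782595825195312, -0.24201748657226563, np.float64(-0.044239100447851065), 109.44174194335938, 150.12718200683594)
```

View pics/top2.png

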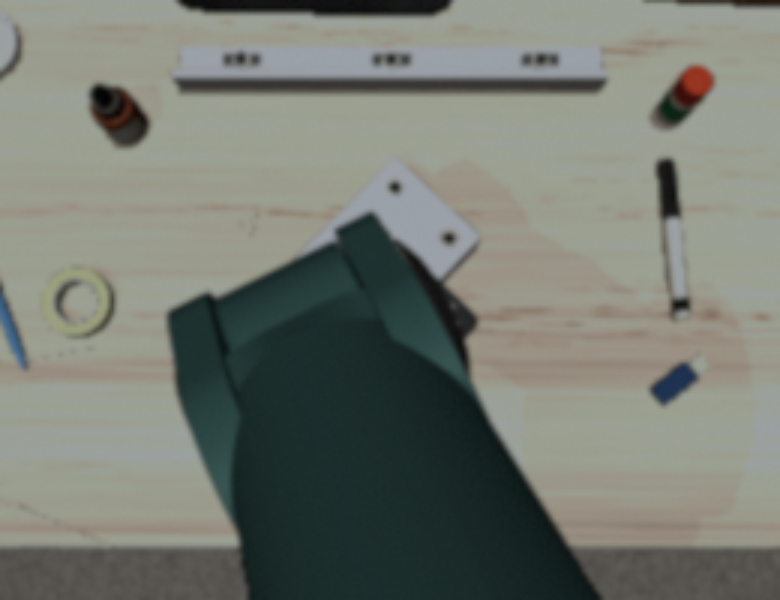

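```bash
cat >> h.py <<'E'
def ray(c,u,v,z):
    d=np.array([(u-c['cx'])/c['fx'],(v-c['cy'])/c['fy'],1.]);o=-c['R'].T@c['t'];d=c['R'].T@d
    return (o+d*(z-o[2])/d[2])[:2]
def fitblock(c,guess):
    """fit 90x160 rect (cx,cy,a) to partially seen top face: points inside + visible outline"""
    from scipy.optimize import minimize
    W=cloud(c);m=(W[...,2]>0.044)&(W[...,2]<0.056)
    d=np.hypot(W[...,0]-guess[0],W[...,1]-guess[1])<0.13
    near=(d&m).astype(np.uint8)
    near=cv2.morphologyEx(near,cv2.MORPH_OPEN,np.ones((3,3)))
    ins=W[near>0][:,:2]
    # grid points on top plane projected; visible desk pixels (z<0.03) seen along ray thru z=.05 plane are outside
    v,u=np.nonzero(d&(W[...,2]<0.03)|d&False)
    o=-c['R'].T@c['t'];Pw=W[v,u];D=Pw-o;out=(o+D*((0.05-o[2])/D[:,2])[:,None])[:,:2]
    def f(p):
        cs,sn=np.cos(p[2]),np.sin(p[2])
        def sd(q):
            x=(q[:,0]-p[0])*cs+(q[:,1]-p[1])*sn;y=-(q[:,0]-p[0])*sn+(q[:,1]-p[1])*cs
            return np.maximum(abs(x)-.045,abs(y)-.08)
        return 1e6*((np.clip(sd(ins),0,None)**2).sum()+(np.clip(-sd(out),0,None)**2).sum())
    b=min((minimize(f,np.array(guess)+np.array(e),method='Nelder-Mead',options=dict(xatol=1e-5,fatol=1e-3,maxiter=800)) for e in [(0,0,0),(.01,.01,.1),(.01,-.01,-.1),(-.01,0,.05)]),key=lambda r:r.fun)
    return b.x,b.fun,len(ins),len(out)
E
python3 - <<'E'
from plant import arm
from h import *
import pickle
c0=pickle.load(open('top0.pkl','rb'));print(fitblock(c0,[.5,.05,1.1]))
c=arm.capture('top')
print(ray(c,252.3,173.3,.05),ray(c,279.7,200,.05))
print(fitblock(c,[.52,.05,.8]))
E
```

```text
(array([0.50203441, 0.04782201, 1.14805588]), np.float64(0.1203801616498337), 2912, 6739)
[0.59398423 0.03369626] [ 0.53323176 -0.02752708]
(array([0.50914723, 0.0596125 , 0.80005714]), np.float64(0.18741221137387176), 873, 4281)
```

```bash
python3 - <<'E'
from plant import arm
from h import *
s=arm.sense()
print(s['clock'],s['tcp_pos'])
pushplan(s,.5091,.0596,.80,pre=[],degs=[2,4,6,8,11,14,17,20,23,26,28,30])
E
```

```text
3.25 [0.42614689 0.06701422 0.01597924]
dp [[3.2, -2.1, -0.0], [6.9, -3.8, -0.0], [10.7, -5.3, -0.0], [14.6, -6.7, -0.0], [20.4, -8.6, -0.0], [26.4, -10.1, -0.0], [32.4, -11.4, -0.0], [38.5, -12.3, -0.1], [44.7, -12.9, -0.1], [50.8, -13.2, -0.1], [54.9, -13.2, -0.1], [59.0, -13.0, -0.1]]
spin [0.03, 0.065, 0.1, 0.135, 0.187, 0.24, 0.292, 0.345, 0.397, 0.449, 0.484, 0.519]
```

>>> arm_command --pt "3.2 -2 0" --pt "7 -4 0" --pt "11 -5.3 0" --pt "14.6 -6.7 0" --pt "20.4 -8.6 0" --pt "26.4 -10 0" --pt "32.4 -11.4 0" --pt "38.5 -12.3 0" --pt "44.7 -13 0" --pt "50.8 -13 0" --pt "55 -13 0" --pt "59 -13 0" --spin '[0.03, 0.065, 0.1, 0.135, 0.187, 0.24, 0.292, 0.345, 0.397, 0.449, 0.484, 0.519]' --fingers '[1, 1, 1, 1, 1, 1, 1, 1, 1, 1, 1, 1]'

```text
clock: 4.25
tcp_pos: [0.4571, 0.1176, 0.0158]
eef_rot: [3.141, 0.003, 0.277]
contact_force: [-9.8, -3.9, 10.4]
opening: 0.0002
```

```bash
python3 - <<'E'
from plant import arm
import cv2
from h import *
c=arm.capture('top');s=arm.sense();print(s['clock'],s['tcp_pos'],s['eef_rot'],s['contact_force'])
f=fitblock(c,[.52,.07,.3]);print(f)
cv2.imwrite('pics/top3.png',cv2.resize(c['color'][120:320,120:380,::-1],None,fx=3,fy=3))
E
```

```text
4.3 [0.45785436 0.11822874 0.0158449 ] [-3.14154965e+00  1.89985567e-03  2.74675369e-01] [-3.28669483 -0.90467739 -1.72254308]
(array([0.52652582, 0.07047277, 0.29331842]), np.float64(0.25153689439110266), 1303, 3458)
```

View pics/top3.png

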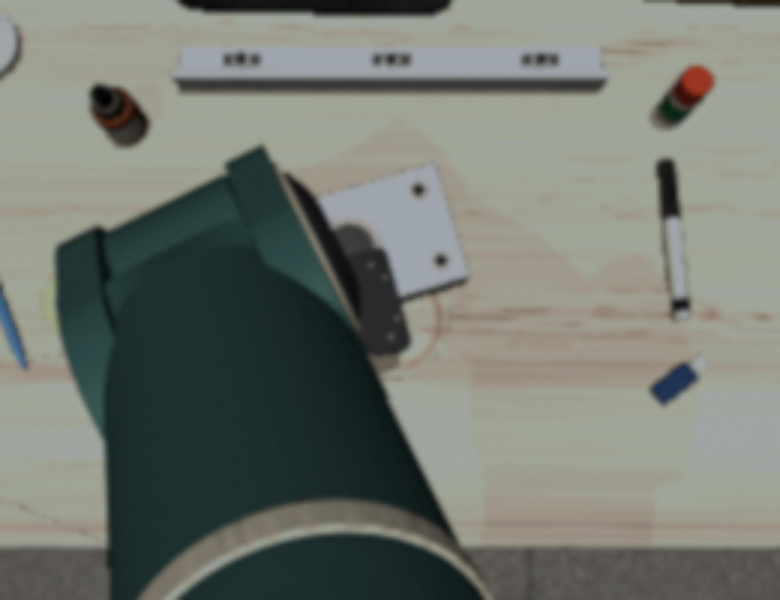

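```bash
python3 - <<'E'
from plant import arm
from h import *
s=arm.sense()
pushplan(s,.5265,.0705,.293,pre=[],degs=[2,4,6,8,10,12,14,15.5,16.5,16.5])
E
```

```text
dp [[2.6, -1.3, -0.2], [6.3, -3.0, -0.2], [10.1, -4.6, -0.2], [14.0, -6.1, -0.2], [17.8, -7.4, -0.2], [21.8, -8.6, -0.2], [25.7, -9.7, -0.2], [28.7, -10.4, -0.2], [30.7, -10.8, -0.2], [30.7, -10.8, -0.2]]
spin [0.017, 0.051, 0.086, 0.121, 0.156, 0.191, 0.226, 0.252, 0.27, 0.27]
```

>>> arm_command --pt "2.6 -1.3 0" --pt "6.3 -3 0" --pt "10 -4.6 0" --pt "14 -6 0" --pt "17.8 -7.4 0" --pt "21.8 -8.6 0" --pt "25.7 -9.7 0" --pt "28.7 -10.4 0" --pt "30.7 -10.8 0" --pt "30.7 -10.8 0" --pt "20 -8 0" --pt "0 -5 0" --spin '[0.017, 0.051, 0.086, 0.121, 0.156, 0.191, 0.226, 0.252, 0.27, 0.27, 0.27, 0.27]' --fingers '[1, 1, 1, 1, 1, 1, 1, 1, 1, 1, 1, 1]'

```text
clock: 5.3
tcp_pos: [0.4583, 0.1234, 0.0161]
eef_rot: [-3.141, -0.002, 0.009]
contact_force: [-0.0, -0.5, 1.1]
opening: 0.0005
```

```bash
python3 - <<'E'
from plant import arm
import cv2
from h import *
c=arm.capture('top');s=arm.sense();print(s['clock'],s['tcp_pos'],s['eef_rot'],s['contact_force'])
f=fitblock(c,[.53,.08,.0]);print(f)
cv2.imwrite('pics/top4.png',cv2.resize(c['color'][120:320,120:380,::-1],None,fx=3,fy=3))
E
```

```text
5.35 [0.45386661 0.12108908 0.01556674] [3.14091763e+00 1.75244327e-03 8.46609015e-03] [ 0.12148263 -1.67530954 -1.4990618 ]
(array([0.53742066, 0.07251623, 0.03075303]), np.float64(0.10150116410072671), 1651, 3302)
```

View pics/top4.png

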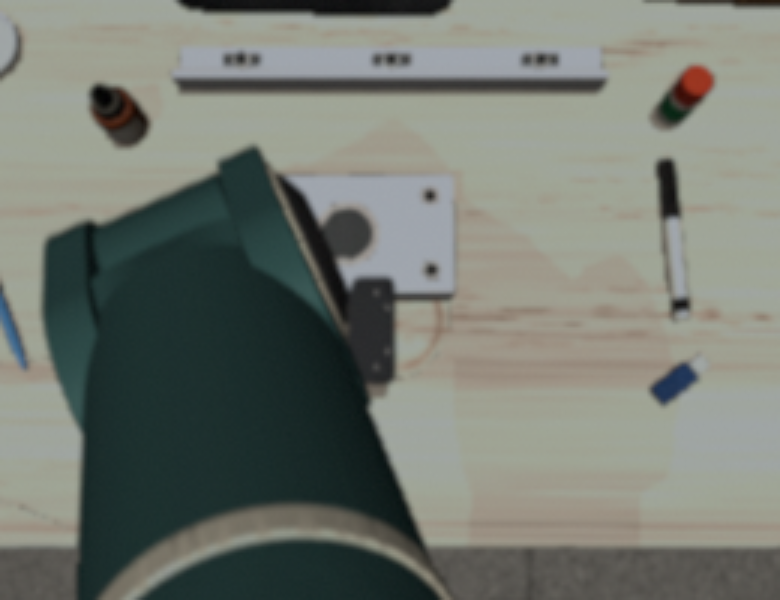

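```bash
python3 - <<'E'
from plant import arm
from h import *
s=arm.sense();print(s['tcp_pos'],s['eef_rot'][2])
rows(s,[(.45,.0725,.016,0),(.47,.0725,.016,0),(.4845,.0725,.016,0)]+[(.4845,.0725,.016,0)])
W=cloud(arm.capture('top'));m=(W[...,2]>.028)&(W[...,2]<.042);p=W[130:155,170:330][m[130:155,170:330]]
# near edge of the fence top in y bins
for b in np.arange(-.12,.2,.04):
    q=p[(p[:,1]>=b)&(p[:,1]<b+.04)];print(round(b,2),q[:,0].min().round(4),end=' ')
E
```

```text
[0.45386661 0.12108908 0.01556674] 0.008466090147950966
dp [[-4.3, 48.6, -0.4], [15.7, 48.7, -0.4], [30.2, 48.8, -0.5], [30.2, 48.8, -0.5]]
spin [0.008, 0.008, 0.008, 0.008]
-0.12 0.6618 -0.08 0.6616 -0.04 0.6621 0.0 0.6617 0.04 0.6614 0.08 0.6619 0.12 0.6617 0.16 0.6612
```

>>> arm_command --pt "-8 10 0" --pt "-8 25 0" --pt "-8 40 0" --pt "-8 49 0" --pt "-8 49 0" --pt "-8 49 0" --pt "-8 49 0" --pt "-8 49 0" --pt "-8 49 0" --pt "4 49 0" --pt "14 49 0" --pt "20 49 0" --spin '[0.008, 0.008, 0.008, 0.008, 0.008, 0.008, 0.008, 0.008, 0.008, 0.008, 0.008, 0.008]' --fingers '[1, 0.6, 0, 0, 0, 0, 0, 0, 0, 0, 0, 0]'

```text
clock: 6.4
tcp_pos: [0.4787, 0.0743, 0.0159]
eef_rot: [-3.141, -0.001, 0.0]
contact_force: [-0.7, -0.0, 0.3]
opening: 0.0705
```

```bash
python3 - <<'E'
from plant import arm
import cv2
from h import *
c=arm.capture('top');s=arm.sense();print(s['clock'],s['tcp_pos'],s['eef_rot'],s['contact_force'],s['opening'])
f=fitblock(c,[.53,.08,.0]);print(f)
cv2.imwrite('pics/top5.png',cv2.resize(c['color'][120:320,120:380,::-1],None,fx=3,fy=3))
E
```

```text
6.45 [0.47937    0.07425442 0.0158453 ] [-3.14123076e+00 -1.06705030e-03 -2.02254901e-04] [-0.10106883  0.33268984  0.07412854] 0.07417329521734391
(array([5.39389681e-01, 7.33478431e-02, 3.36657472e-04]), np.float64(0.0), 127, 1721)
```

View pics/top5.png

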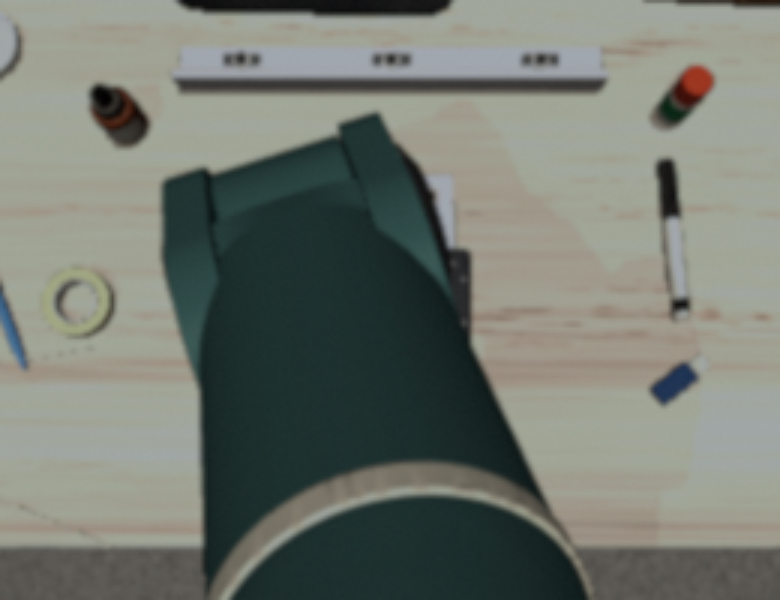

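>>> arm_command --pt "2 0 0" --pt "5 0 0" --pt "9 0 0" --pt "14 0 0" --pt "19 0 0" --pt "24 0 0" --pt "29 0 0" --pt "34 0 0" --pt "39 0 0" --pt "44 0 0" --pt "49 0 0" --pt "54 0 0" --spin '[0, 0, 0, 0, 0, 0, 0, 0, 0, 0, 0, 0]' --fingers '[0, 0, 0, 0, 0, 0, 0, 0, 0, 0, 0, 0]'

```text
clock: 7.45
tcp_pos: [0.5281, 0.0739, 0.0152]
eef_rot: [3.141, 0.007, 0.0]
contact_force: [-22.1, 0.4, 15.7]
opening: 0.0937
```

```bash
python3 - <<'E'
from plant import arm
import cv2
from h import *
c=arm.capture('side');t=arm.capture('top');s=arm.sense();print(s['clock'],s['tcp_pos'],s['eef_rot'],s['contact_force'],s['opening'])
cv2.imwrite('pics/side6.png',cv2.resize(c['color'][140:280,140:360,::-1],None,fx=3.5,fy=3.5))
cv2.imwrite('pics/top6.png',cv2.resize(t['color'][120:320,120:380,::-1],None,fx=3,fy=3))
E
```

```text
7.55 [0.52965197 0.07385011 0.01513123] [3.14103461e+00 4.20159140e-03 6.99243046e-05] [-9.45191438  0.25043147  4.6342253 ] 0.09381288572246858
```

View pics/side6.png

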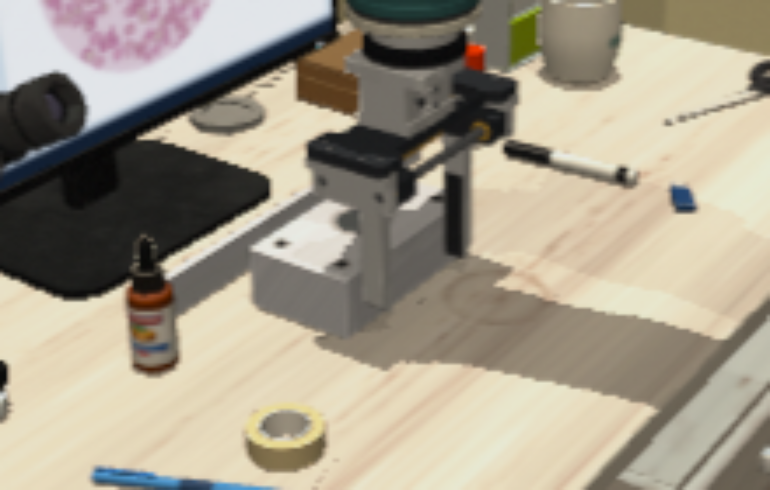

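View pics/top6.png

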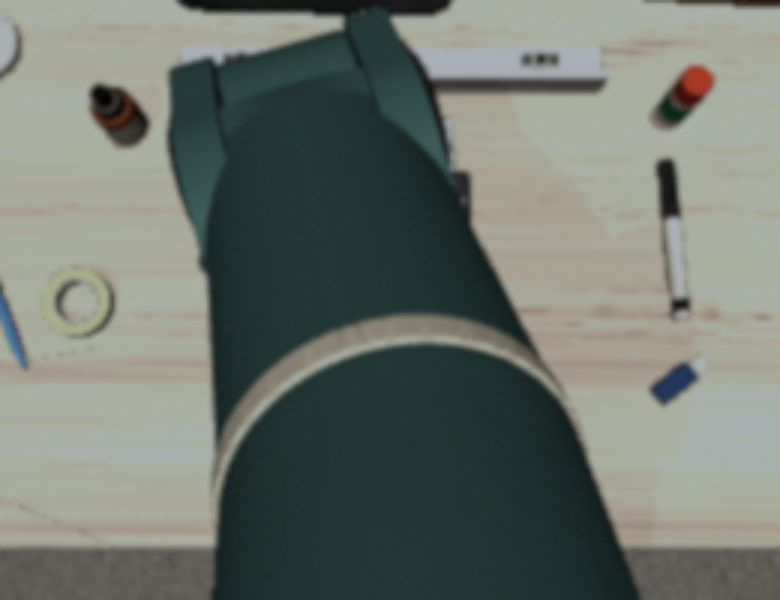

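>>> arm_command --pt "2 0 0" --pt "5 0 0" --pt "9 0 0" --pt "13 0 0" --pt "16 0 0" --pt "19 0 0" --pt "22 0 0" --pt "24 0 0" --pt "26 0 0" --pt "28 0 0" --pt "29 0 0" --pt "30 0 0" --spin '[0, 0, 0, 0, 0, 0, 0, 0, 0, 0, 0, 0]' --fingers '[0, 0, 0, 0, 0, 0, 0, 0, 0, 0, 0, 0]'

```text
clock: 8.55
tcp_pos: [0.5582, 0.0739, 0.0151]
eef_rot: [3.141, 0.007, 0.0]
contact_force: [-21.1, -0.1, 14.7]
opening: 0.0937
```

>>> arm_command --pt "1 0 0" --pt "2 0 0" --pt "3 0 0" --spin '[0, 0, 0]' --fingers '[0, 0, 0]'

```text
clock: 8.8
tcp_pos: [0.5612, 0.0739, 0.0151]
eef_rot: [3.141, 0.006, 0.0]
contact_force: [-20.1, 1.2, 14.4]
opening: 0.0941
```

>>> arm_command --pt "1 0 0" --pt "2 0 0" --spin '[0, 0]' --fingers '[0, 0]'

```text
clock: 8.97
tcp_pos: [0.5632, 0.0739, 0.0151]
eef_rot: [3.141, 0.006, 0.0]
contact_force: [-20.4, 0.6, 12.9]
opening: 0.0941
```

>>> arm_command --pt "0.5 0 0" --pt "1 0 0" --spin '[0, 0]' --fingers '[0, 0]'

```text
clock: 9.13
tcp_pos: [0.5643, 0.0739, 0.0151]
eef_rot: [3.141, 0.006, 0.0]
contact_force: [-20.2, -0.5, 13.6]
opening: 0.0934
```

>>> arm_command --pt "0.5 0 0" --pt "1 0 0" --spin '[0, 0]' --fingers '[0, 0]'

```text
clock: 9.3
tcp_pos: [0.5645, 0.0739, 0.0151]
eef_rot: [3.141, 0.008, 0.0]
contact_force: [-28.4, -1.4, 23.6]
opening: 0.094
```

>>> arm_command --pt "0.5 0 0" --pt "0.7 0 0" --spin '[0, 0]' --fingers '[0, 0]'

```text
clock: 9.47
tcp_pos: [0.5645, 0.0739, 0.0151]
eef_rot: [3.14, 0.009, 0.0]
contact_force: [-33.2, -0.5, 26.1]
opening: 0.0939
```

```bash
python3 - <<'E'
from plant import arm
import cv2
from h import *
c=arm.capture('side');s=arm.sense();print(s['clock'],s['tcp_pos'],s['contact_force'])
cv2.imwrite('pics/side7.png',cv2.resize(c['color'][170:260,170:300,::-1],None,fx=6,fy=6))
W=cloud(c);m=(W[...,2]>.044)&(W[...,2]<.056)&(abs(W[...,0]-.61)<.1)&(abs(W[...,1]-.07)<.12)
p=W[m];print(len(p))
for b in np.arange(0,.16,.02):
    q=p[(p[:,1]>=b)&(p[:,1]<b+.02)]
    if len(q):print(round(b,2),len(q),q[:,0].min().round(4),q[:,0].max().round(4))
E
```

```text
9.5167 [0.56451251 0.07391928 0.01510828] [-31.7856169   -1.63110493  24.71591862]
739
0.0 41 0.5549 0.6211
0.02 77 0.5535 0.6137
0.04 54 0.5713 0.6369
0.06 82 0.5723 0.6634
0.08 90 0.5717 0.6643
0.1 94 0.5885 0.6605
0.12 156 0.5533 0.6631
0.14 134 0.5709 0.6623
```

View pics/side7.png

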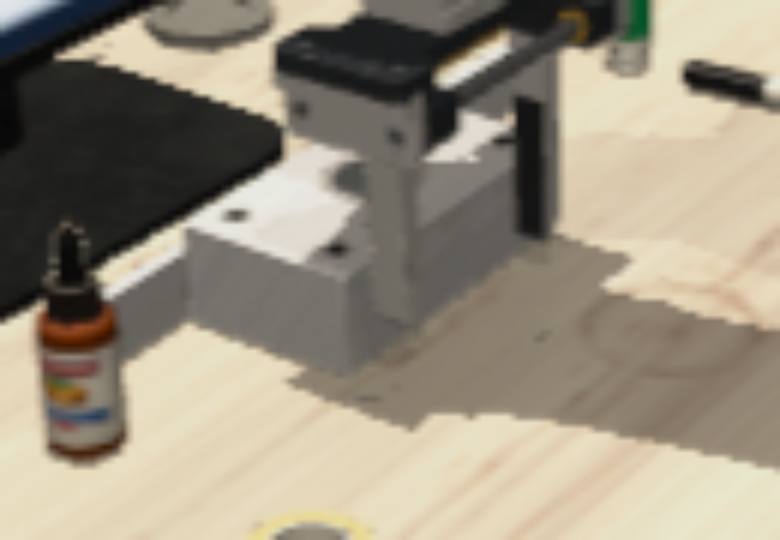

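>>> arm_command --pt "-2 0 0" --pt "-10 0 0" --pt "-25 0 0" --pt "-45 0 0" --pt "-70 0 -5" --pt "-95 0 -20" --pt "-115 0 -45" --pt "-125 0 -75" --pt "-130 20 -105" --pt "-130 50 -130" --pt "-130 85 -145" --pt "-130 120 -150" --spin '[0, 0, 0, 0, 0, 0, 0, 0, 0, 0, 0, 0]' --fingers '[0, 0, 0, 0, 0, 0, 0, 0, 0, 0, 0, 0]'

```text
clock: 10.52
tcp_pos: [0.4399, -0.0473, 0.1686]
eef_rot: [3.141, -0.005, 0.001]
contact_force: [1.2, 0.6, 0.1]
opening: 0.0941
```

```bash
python3 - <<'E'
from plant import arm
import cv2
from h import *
c=arm.capture('top');s=arm.sense();print(s['clock'],s['tcp_pos'],s['contact_force'])
print(fitblock(c,[.615,.074,.0]))
print(block(c))
cv2.imwrite('pics/top8.png',cv2.resize(c['color'][120:320,90:380,::-1],None,fx=2.7,fy=2.7))
E
```

```text
10.5667 [ 0.43956454 -0.05374091  0.16825002] [-0.8541862  -9.34677695  0.26980574]
(array([ 0.61653823,  0.07221411, -0.00250644]), np.float64(0.03891047066729231), 2739, 5283)
(174.9490931048058, 0.6164876098632812, 0.07291151428222656, np.float64(0.001517500918194914), 89.48869323730469, 158.95919799804688)
```

View pics/top8.png

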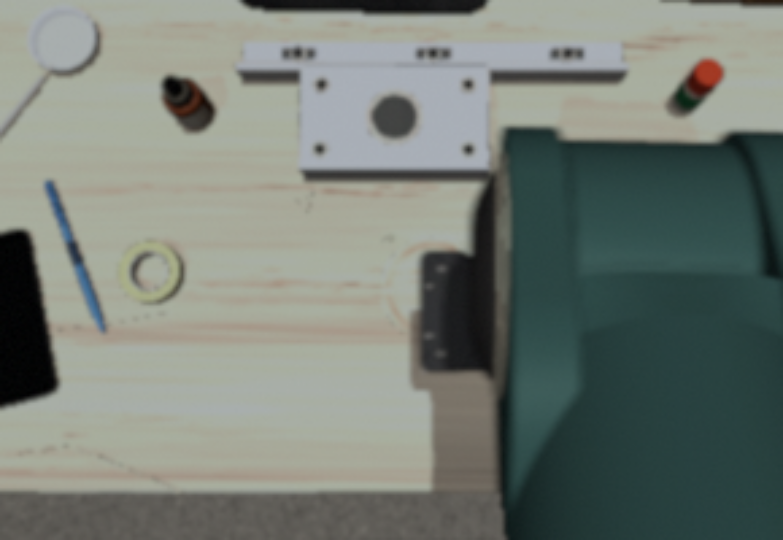

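>>> arm_command --pt "0 0 0" --pt "0 0 0" --pt "0 0 0" --pt "0 0 0" --pt "0 0 0" --pt "0 0 0" --spin '[0, 0, 0, 0, 0, 0]' --fingers '[0, 0, 0, 0, 0, 0]'

```text
clock: 11.07
tcp_pos: [0.4391, -0.0454, 0.1655]
eef_rot: [-3.141, 0.0, 0.001]
contact_force: [0.8, 0.1, 0.3]
opening: 0.094
```

```bash
python3 - <<'E'
from plant import arm
from h import *
s=arm.sense();print(s['clock'],s['tcp_pos'],s['contact_force'],abs(s['joint_vel']).max())
print(fitblock(arm.capture('top'),[.615,.074,.0])[0])
if np.abs(s['contact_force']).max()<3: print(arm.finish_job())
E
```

```text
11.0667 [ 0.4390689  -0.04539716  0.16553579] [0.84787804 0.133483   0.25653675] 0.0035001673952500235
[ 0.61660324  0.07217336 -0.00534483]
the job is handed in; nothing more can be done
None
```

The block is lying with its long face against the fence, and I handed the job in at about 11 s; no verdict is given.

I turned it with shut fingertips at its near-right corner. It came to about 1.8° off parallel while the face was still about 79 mm from the fence. I then pushed it forward with both open fingers until it met the fence, with the force rising from about 20 N to 33 N and the motion stopping. After that I backed off and lifted clear.

**Last checks, from the top camera:**
- **Position:** the block's centre is at x = 0.6166 m, y = 0.072 m and the fence face is at about 0.6615 m. That is 45 mm from the face, so there is no measurable gap within the roughly 2 mm calibration. It sits 33 mm to the left of the fence's middle, well inside its length.
- **Angle:** two fits of the outline gave –0.3° and –0.1° to +0.1° depending on method, and the reading at hand-in was –0.3°. All are well inside 2°.
- **Robot:** it was still and touching nothing when I handed in. One reading of –9 N just after the retreat was probably the arm slowing down, and it was gone half a second later.
- **Bystanders:** the tape, dropper and glue look unmoved in the last picture. The arm hid the marker and USB stick there, but they looked unmoved during the forward push and the arm passed over them only well above.

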